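Fit the dome stake in the keyed bench holder and drop its keeper

TASK

Lift the keeper fork of the blue stake holder by its red bar and swing it right back until it stays open. Take the brass dome-headed stake from the wooden rack, turn it so that its key matches the keyway, and put it fully home in the holder's socket; then swing the keeper back so that it drops around the neck and lies down over the collar. Leave the other two stakes in the rack and everything else on the bench where it is, and let go.

Things in the scene. Friction and masses are not known exactly. Their poses are not given: they have to be found in the camera images.
- keeper (a joint): hinge of the keeper fork, rad: 0 = closed, level over the socket; grows as its free end rises; stops at 2.0, where it leans back past upright and stays by its own weight. Let go below about 1.4 it falls shut by itself; nothing locks it. 150 g, swings freely.
- bar (a point): grip point on the keeper's red round bar, 12 mm thick, parallel to the hinge (y axis = along the bar), out to one side of the block: free from 36 mm on the block side to 23 mm outward. Closed: 83 mm above the bench, nothing below. It moves on a 55 mm circle about the hinge line; the bar may turn in a grip that keeps pointing down.
- hinge (a point): middle of the keeper's hinge line on the fixed holder, 79 mm above the bench. y axis = hinge line; the socket's axis lies 42 mm from it along -x. The bar's point lies 85 mm along +y and, closed, 55 mm along -x and 4 mm up; opening carries it from the -x side up and over to the +x side.
- holder: fixed blue block 92 x 92 mm, 65 mm high, centred on the socket (foot 130 mm long in x, 12 mm high); origin at the centre of its underside; yaw varies. Keeper fork: dark steel, 5 mm thick, 62 mm long from the hinge, 54 mm wide; slot between its prongs 28 mm wide, open at the free end.
- socket_mouth (a point): centre of the keyed hole in the top face of the rigid steel socket, 67 mm above the bench; hole straight down, 55 mm deep. 23 x 23 mm with a keyway 11 mm wide reaching 18.5 mm from the axis on the +x side (red mark beside it on the brass ring). z up. Any yaw, independent of the holder's.
- dome_head (a point): centre of the brass head of the dome stake, upright in one hole of the rack. Head: cylinder 40 mm in diameter from 10 mm below to 12 mm above this point, dome top 23 mm above it; grasp from above at any yaw. x axis = towards the key (red marks on head and collar); any yaw. Mass 0.4 to 0.75 kg. Seated, this point is 86 mm above the socket mouth.
- dome_foot (a point): lower end of the dome stake's shank, 136 mm below the head centre. From the top: neck 22 mm thick; collar 56 mm in diameter, 8 mm thick, its underside 50 mm above this end and resting on the rack; shank 20 x 20 mm, last 10 mm 15 x 15 mm; key 8 mm wide on the +x side, reaching 17 mm from the axis, from the collar to 10 mm above this end.
- flat_head (a point): centre of the head of the stake with a flat black head (42 mm diameter, 30 mm high), upright in the rack, same shank and collar and same height: leave it there.
- horn_head (a point): the same point (86 mm above the rack's top) of the stake with a grey steel cone head (36 mm base, its tip 33 mm above this point), upright in the rack: leave it there.
- rack: wooden rack, fixed, 236 x 76 mm, 65 mm high, three 40 x 40 mm holes at 80 mm pitch along its x axis, one stake in each; origin at the centre of its underside.
- spray: orange spray can standing beside the holder, 52 mm diameter, 140 mm high; origin at its foot; leave alone
- solvent: white bottle, 60 mm diameter, 160 mm high; origin at its foot; leave alone
- grease: low grease jar, 62 mm diameter, 45 mm high, beyond the end of the rack; origin at its foot; leave alone
- driver: screwdriver lying on the left of the bench; leave alone
- block: wooden block 50 x 70 x 30 mm near the robot; origin under its centre; leave alone
Things that resemble listed ones, but are neither listed nor needed, are in the scene too. Leave any purple or turquoise look-alike of the part that bears dome_head alone.

How it is judged:
On the way, in this order (a step that is already met when the one before it is completed fails the run):
1. the keeper has been swung right back and stands open (value of joint keeper above 1.8 rad), for 0.2 s.
2. with the keeper open, the dome stake is fully home in the socket, key in the keyway, collar on the socket face, and let go (z of dome_head in the frame of socket_mouth between 0.082 and 0.09 m and x of dome_head in the frame of socket_mouth between -0.006 and 0.006 m and y of dome_head in the frame of socket_mouth between -0.006 and 0.006 m and angle between the x axis of dome_head and the x axis of socket_mouth, either way round below 0.2 rad and angle between dome_head's own z axis and vertical below 0.1 rad and value of joint keeper above 1.2 rad and contact force between the fingers and dome below 0.05 N), for 0.3 s.
At the end, for the whole second after the job is handed in: The dome stake stands in the socket with its collar on the socket face (head centre 82 to 90 mm above the mouth, within 6 mm of the axis each way, x axes aligned within 0.2 rad, upright within 0.1 rad), at rest, and the keeper lies closed over the collar (joint below 0.12 rad), still (z of dome_head in the frame of socket_mouth between 0.082 and 0.09 m and x of dome_head in the frame of socket_mouth between -0.006 and 0.006 m and y of dome_head in the frame of socket_mouth between -0.006 and 0.006 m and angle between the x axis of dome_head and the x axis of socket_mouth, either way round below 0.2 rad and angle between dome_head's own z axis and vertical below 0.1 rad and value of joint keeper below 0.12 rad and velocity of joint keeper between -0.5 and 0.5 rad/s and linear speed of dome below 0.02 m/s); the robot touches nothing.
It fails at once if one of the other two stakes is moved more than 20 mm (distance of any of flat_head, horn_head from where it was at the start of the episode above 0.02 m).
It fails at once if the spray can, bottle, jar, screwdriver or wooden block is moved more than 30 mm (distance of any of spray, solvent, grease, driver, block from where it was at the start of the episode above 0.03 m).
It also fails if it takes over 72 s, if anything falls off the work surface, if the arm or the gripper's body presses on something with over 40 N, if the wrist force passes 120 N, or if a joint passes its speed limit or range.

ROBOT

A 6-joint arm with a two-finger parallel gripper is mounted at the origin on the work surface. World frame = base frame: x ahead of the robot, y to its left, z up, the work surface at z = 0. Lengths are in m, angles in rad, forces in N, time in s.
With the tool pointing down it reaches from about 0.35 to 0.85 m from the base axis. Payload 8.1 kg.
Tool frame: the origin (TCP) lies where the fingers leave the gripper's body, on its centre line; the fingertips stand 73 mm ahead of it and the grasp point (between the pads) lies 54 mm ahead of it; z points along the fingers, x is the direction in which the jaws open and shut, and the axes are right-handed (so a half turn about z gives the same grasp; the last joint's range is limited). The gripper opens to 85 mm and grips with 20 to 120 N. Pads are 22 mm wide; open, the fingers measure 114 mm over their backs; the gripper's body (76 mm by 85 mm) begins 54 mm behind the grasp point. The pads swing forward as they close: fully open they stand 13 mm farther back than shut.
Start: joints at [1.097, 0.13, 1.488, -0, 1.523, -0.085], TCP at [0.227, 0.555, 0.304] pointing down, gripper open.
Joint ranges: [-2.96, 2.96], [-0.89, 2.26], [0.02, 2.5], [-1.34, 4.48], [0, 2.73], [-2.66, 2.66]. Speed limits (rad/s): [2.39, 2.39, 2.79, 3.14, 3.14, 3.14].

INTERFACE

Orientations are given as a unit quaternion [x, y, z, w].
In Python, from station import bot, get_image, get_calibration, models gives the robot as it stands. The module is installed in compiled form; this text tells all that it offers.
- The arm moves only by the shell command python3 -m creep 'ROWS' [FORCE]. ROWS is JSON, a list of rows, each a list of 7 numbers: the shift along the tool's x, y, z in mm, then the turn, a rotation vector about the tool's x, y, z in degrees, then the gripper's target within -1 to 1 (fully open at 1, half-way at 0, shut at -1). A call has 1 to 20 rows; each row is the pose to reach, as a shift and turn from the pose commanded when the call began, along the tool's axes at that moment; what a row does not reach only later rows make up. A row lasts 1/10 s, in which the tool goes at most 50 mm and 8.59 degrees, less where a joint would pass 70% of its speed; a pose out of reach is approached as far as the arm can. A call with a gripper value outside its range is refused whole. The fingers move at their own pace and stop on an object; FORCE is the grip in N (left out, the last holds). Time passes only in rows, so rows that repeat a pose let the fingers close. It gives the time, the measured TCP pose, the force and the opening at its end, in the units of the state.
- bot.sense(): the state, without advancing time (a new reading comes with each control period).
- get_image(name): name is "side" or "top" or "wrist"; returns the picture (420x560x3 uint8, red, green, blue); there is no depth.
- get_calibration(name): a dict with "fx", "fy", "cx", "cy" (pixels), "R" (3x3) and "t" (3): a world point X has camera coordinates R X + t. Camera axes: x right, y down, z forward; pixel columns grow to the right and rows downward; lengths in m; the calibration is good to about 2 mm. The wrist camera is an equidistant fisheye: a pixel r from the principal point sees the ray r / f radians off the axis. A picture is of the moment at which its call begins: read the wrist's pose just before it. get_calibration takes no time and is no camera call; for the wrist camera it gives the pose at the moment of the call.
- bot.close_job(): hands the job in, once; it reports no verdict.
Trained networks look in the newest picture that a camera, given by its name, has taken for a name from the list of things; names that differ only in an ending like _2 or _b are one class to them, and where a whole thing is asked for, a point or a joint stands for the part that bears it (a point fixed in the world has none). Each returns a list of dicts, best first, with "confidence" (0 to 1); they miss things now and then, are a little off and sometimes report something else, mostly with a low value. They report only what shows in the picture. A call takes as long as a camera call. They do not tell look-alikes from the thing itself.
- models.recognise(name, camera): "point" ([x, y, z] in m, in world coordinates, good to about 4 mm: the middle of the surface that is visible of it).
The state is a dict: "time": time; "q": joint angles; "joint_velocities": joint speeds; "joint_torque": joint torques, N m; "eef_pos": TCP position; "eef_rot": TCP orientation; "force": force on the tool from outside, world axes, zero at the start; "moment": the same for the moment, N m; "finger_gap": opening from 0.0 (shut) to 1.0 (fully open).
Only numpy, scipy, OpenCV 4.12 (cv2) and the standard library are available. Lean on these libraries where they do the work, as an engineer would, in place of code of your own. Each camera call takes 0.05 s, during which the arm holds its last target.

## Working session

There is one attempt and no reset: what is moved stays moved. The work goes in short steps, Python scripts to look and compute and a shell command to move; the robot and the scene stay as the last step left them, time stands still between calls to the robot, and variables do not carry over. Pictures are saved under pics/ and viewed, and the job is handed in when it is done.

```bash
mkdir -p pics; cat > h.py <<'E'
import numpy as np,cv2
from station import bot,get_image,get_calibration,models
def save(n,f,crop=None,s=1):
    im=get_image(n)[:,:,::-1]
    if crop: im=im[crop[1]:crop[3],crop[0]:crop[2]]
    if s!=1: im=cv2.resize(im,None,fx=s,fy=s,interpolation=cv2.INTER_CUBIC)
    cv2.imwrite('pics/'+f,im)
def proj(n,X):
    c=get_calibration(n);p=np.array(c['R'])@np.array(X)+np.array(c['t'])
    return (c['fx']*p[0]/p[2]+c['cx'],c['fy']*p[1]/p[2]+c['cy'])
def onplane(n,u,v,z):
    c=get_calibration(n);R=np.array(c['R']);t=np.array(c['t'])
    if n=='wrist':
        a=np.array([(u-c['cx'])/c['fx'],(v-c['cy'])/c['fy']]);r=np.linalg.norm(a)
        d=np.r_[a/max(r,1e-9)*np.sin(r),np.cos(r)]
    else: d=np.array([(u-c['cx'])/c['fx'],(v-c['cy'])/c['fy'],1])
    o=-R.T@t; d=R.T@d
    return o+d*(z-o[2])/d[2]
E
python3 - <<'E'
from h import *
s=bot.sense();print(s['time'],s['eef_pos'],s['eef_rot'],s['finger_gap'])
for n in ['top','side','wrist']:
    save(n,n+'0.png')
    for k in ['keeper','bar','holder','dome_head','dome_foot','flat_head','horn_head','rack','spray','solvent','grease','socket_mouth','hinge','driver','block']:
        try:
            for r in models.recognise(k,n)[:3]: print(n,k,np.round(r['point'],3),round(r['confidence'],2))
        except Exception as e: print(k,e)
print(bot.sense()['time'])
E
```

```text
0.0 [0.22724901 0.55484689 0.30283821] [ 8.30389412e-01  5.57182714e-01 -8.02080835e-04  4.52648688e-04] 1.0006785501463433
top keeper [0.525 0.203 0.085] 0.76
top bar [0.528 0.208 0.084] 0.82
top bar [0.512 0.204 0.066] 0.54
top holder [0.514 0.202 0.064] 0.97
top dome_head [ 0.53  -0.352  0.095] 0.97
top dome_head [ 0.549 -0.224  0.144] 0.92
top dome_head [ 0.616 -0.334  0.086] 0.8
top dome_foot [ 0.615 -0.33   0.091] 0.92
top dome_foot [ 0.53  -0.347  0.094] 0.85
top dome_foot [ 0.55  -0.224  0.147] 0.72
top flat_head [ 0.473 -0.213  0.159] 0.96
top horn_head [ 0.396 -0.206  0.074] 0.67
top rack [ 0.464 -0.199  0.064] 0.93
top spray [0.502 0.202 0.068] 0.71
top spray [0.499 0.085 0.139] 0.62
top solvent [0.701 0.009 0.109] 0.65
top grease [ 0.626 -0.229  0.046] 0.62
top socket_mouth [0.506 0.198 0.064] 0.5
top socket_mouth [0.51  0.203 0.066] 0.39
top hinge [0.514 0.203 0.067] 0.79
top hinge [0.411 0.43  0.024] 0.57
top driver [0.414 0.433 0.024] 0.67
top driver [ 0.392 -0.21   0.075] 0.49
top block [0.369 0.01  0.031] 0.85
top block [ 0.63  -0.232  0.047] 0.43
side keeper [0.526 
[... 428 characters left out ...]
6
side rack [ 0.458 -0.249  0.07 ] 0.78
side spray [0.497 0.072 0.099] 0.97
side solvent [ 0.703 -0.011  0.099] 0.88
side grease [ 0.626 -0.242  0.045] 0.72
side socket_mouth [0.499 0.207 0.071] 0.49
side hinge [0.5   0.18  0.067] 0.85
side driver [0.414 0.42  0.022] 0.74
side block [ 0.375 -0.     0.033] 0.79
wrist holder [0.462 0.19  0.047] 0.9
wrist flat_head [0.348 0.001 0.023] 0.64
wrist flat_head [ 0.453 -0.224  0.072] 0.45
wrist rack [ 0.406 -0.171  0.033] 0.6
wrist spray [0.485 0.109 0.038] 0.62
wrist hinge [0.46  0.191 0.049] 0.92
wrist driver [0.394 0.433 0.027] 0.9
wrist block [0.349 0.004 0.022] 0.77
wrist block [0.46  0.193 0.046] 0.63
wrist block [ 0.454 -0.224  0.073] 0.61
2.4
```

View pics/top0.png

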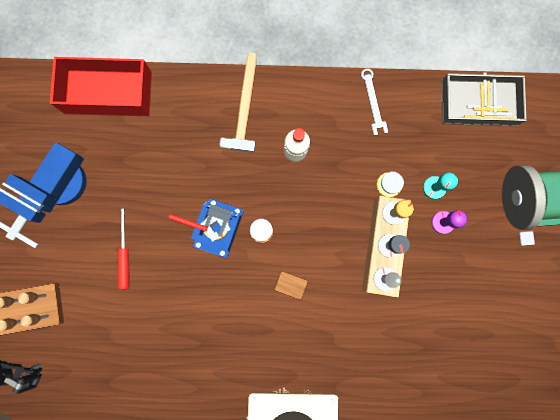

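View pics/side0.png

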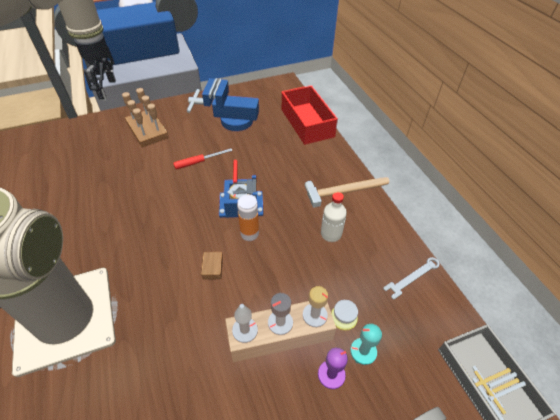

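```bash
python3 - <<'E'
import cv2
im=cv2.imread('pics/top0.png')
cv2.imwrite('pics/t_h.png',cv2.resize(im[110:260,90:290],None,fx=4,fy=4,interpolation=cv2.INTER_CUBIC))
cv2.imwrite('pics/t_r.png',cv2.resize(im[60:260,330:530],None,fx=3,fy=3,interpolation=cv2.INTER_CUBIC))
E
```

```text
(no output)
```

View pics/t_h.png

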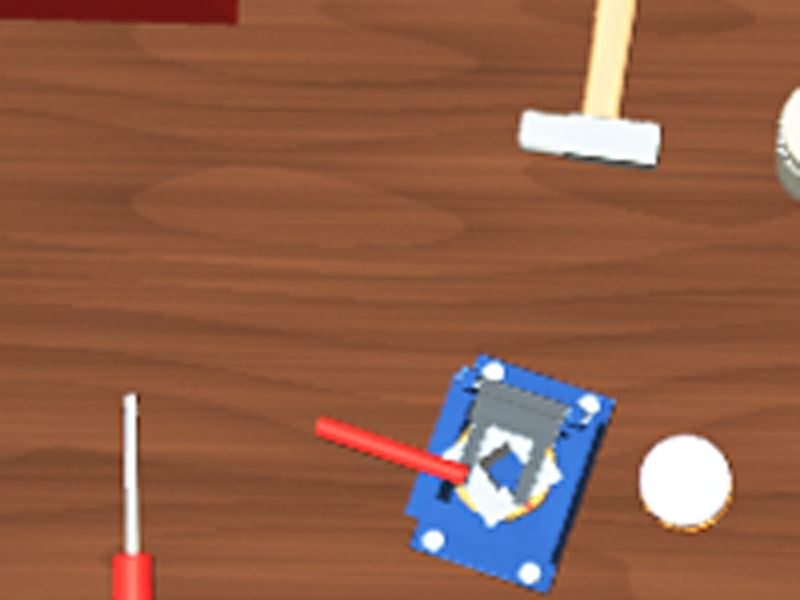

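View pics/t_r.png

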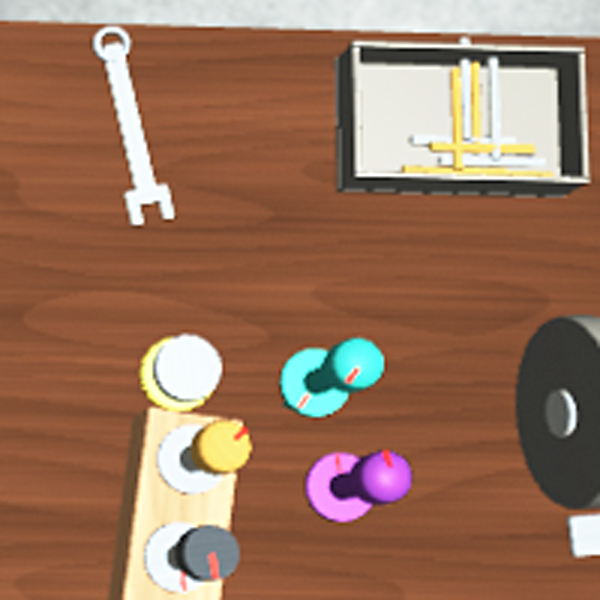

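View pics/wrist0.png

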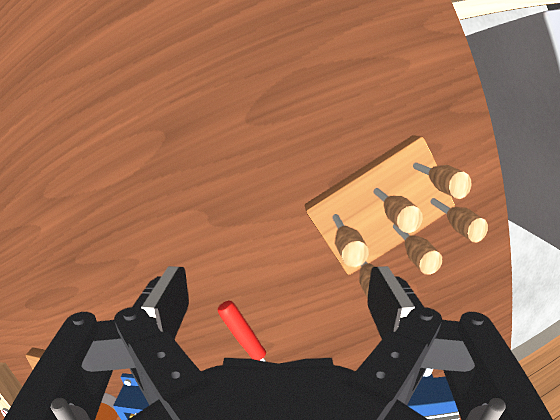

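```bash
python3 - <<'E'
from h import *
for n in ['top','side','wrist']:
    c=get_calibration(n); print(n,{k:np.round(v,4).tolist() for k,v in c.items()})
for p in [(206.3,229.5),(170,216.3)]: print(onplane('top',*p,.083))
P=lambda x,y:(90+x/4,110+y/4)
# hinge edge top of fork, ring centre
for p,z in [((508,472),.067),((480,383),.0815),((570,408),.0815),((616,400),.065),((550,590),.012)]: print(p,onplane('top',*P(*p),z))
Q=lambda x,y:(330+x/3,60+y/3)
# brass head centre, collar
print(onplane('top',*Q(222,447),.165),onplane('top',*Q(195,458),.073))
print(bot.sense()['time'])
E
```

```text
top {'fx': 468.9151, 'fy': 468.9151, 'cx': 278.1735, 'cy': 210.3123, 'R': [[0.0214, -0.9997, 0.0152], [-0.9936, -0.023, -0.1103], [0.1107, -0.0127, -0.9938]], 't': [0.036, 0.5575, 1.1428]}
side {'fx': 393.5892, 'fy': 393.5892, 'cx': 272.3529, 'cy': 209.9429, 'R': [[0.9367, -0.3502, -0.0006], [-0.2666, -0.7121, -0.6495], [0.227, 0.6085, -0.7604]], 't': [-0.5049, 0.2615, 0.9554]}
wrist {'fx': 325.1923, 'fy': 325.1923, 'cx': 277.6329, 'cy': 211.4652, 'R': [[0.3788, 0.9255, 0.0002], [0.8846, -0.3621, 0.2941], [0.2722, -0.1112, -0.9558]], 't': [-0.6001, -0.0391, 0.3787]}
[0.50093072 0.21863258 0.083     ]
[0.53041465 0.30594863 0.083     ]
(508, 472) [0.50619346 0.19528767 0.067     ]
(480, 383) [0.55805487 0.21219775 0.0815    ]
(570, 408) [0.54427551 0.15802032 0.0815    ]
(616, 400) [0.55153532 0.1317267  0.065     ]
(550, 590) [0.43650981 0.1727599  0.012     ]
[ 0.55095971 -0.22958789  0.165     ] [ 0.55260447 -0.23377268  0.073     ]
2.4
```

```bash
cat >> h.py <<'E'
from scipy.spatial.transform import Rotation as Ro
def rel(pos,yaw):
    s=bot.sense();R=Ro.from_quat(s['eef_rot'])
    y=np.radians(yaw);x=np.array([np.cos(y),np.sin(y),0]);z=np.array([0,0,-1.])
    T=Ro.from_matrix(np.c_[x,np.cross(z,x),z])
    print('t',s['time'],'shift',np.round(R.inv().apply(np.array(pos)-s['eef_pos'])*1000,1),'rv',np.round(np.degrees((R.inv()*T).as_rotvec()),1),'q6',s['q'][5])
E
python3 -c "
from h import *
rel([.523,.284,.25],-18.7)"
```

```text
t 2.4 shift [-138.9  376.3   53.9] rv [ 0.  -0.  86.4] q6 -0.08538666477609805
```

```bash
python3 -m creep '[[-139,376,54,0,0,86.4,1],[-139,376,54,0,0,86.4,1],[-139,376,54,0,0,86.4,1],[-139,376,54,0,0,86.4,1],[-139,376,54,0,0,86.4,1],[-139,376,54,0,0,86.4,1],[-139,376,54,0,0,86.4,1],[-139,376,54,0,0,86.4,1],[-139,376,54,0,0,86.4,1],[-139,376,54,0,0,86.4,1],[-139,376,54,0,0,86.4,1],[-139,376,54,0,0,86.4,1],[-139,376,54,0,0,86.4,1]]' 40; python3 - <<'E'
from h import *
rel([.523,.284,.25],-18.7)
save('wrist','w1.png')
E
```

```text
time: 3.7
eef_pos: [0.5224, 0.2845, 0.25]
eef_rot: [0.987, -0.16, 0.0, -0.0]
force: [-0.3, -0.5, -0.6]
finger_gap: 1.003
t 3.7 shift [0.7 0.3 0. ] rv [-0.  -0.   0.3] q6 0.7341598203435503
```

View pics/w1.png

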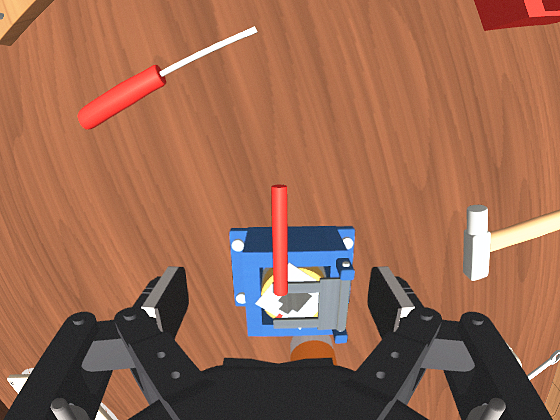

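```bash
python3 - <<'E'
from h import *
for p in [(279.5,187),(281,290),(281,240)]: print(onplane('wrist',*p,.083))
im=cv2.imread('pics/w1.png');cv2.imwrite('pics/w1c.png',cv2.resize(im[215:345,220:370],None,fx=5,fy=5,interpolation=cv2.INTER_CUBIC))
E
```

```text
[0.53143227 0.30399632 0.083     ]
[0.50488644 0.21987508 0.083     ]
[0.51915769 0.26324899 0.083     ]
```

View pics/w1c.png

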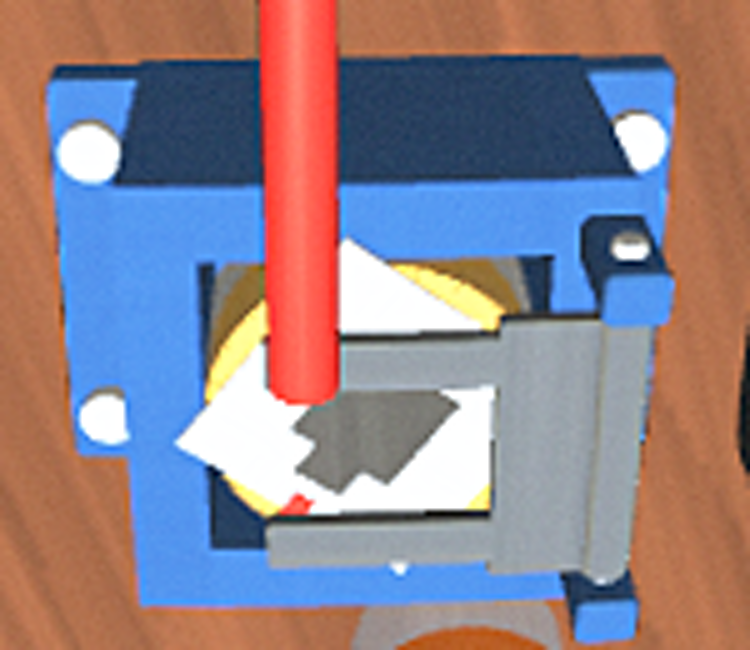

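```bash
python3 -c "
from h import *
rel([.5244,.282,.137],-18)"
```

```text
t 3.75 shift [  2.6   1.8 113.1] rv [-0.  -0.  -0.5] q6 0.7348157985316955
```

```bash
python3 -m creep '[[3,2,40,0,0,-0.5,0.5],[3,2,80,0,0,-0.5,0.3],[3,2,113,0,0,-0.5,0.1],[3,2,113,0,0,-0.5,-0.4],[3,2,113,0,0,-0.5,-1],[3,2,113,0,0,-0.5,-1],[3,2,113,0,0,-0.5,-1],[3,2,113,0,0,-0.5,-1],[3,2,113,0,0,-0.5,-1]]' 25; python3 - <<'E'
from h import *
rel([.5245,.282,.137],-18)
save('wrist','w2.png')
E
```

```text
time: 4.65
eef_pos: [0.5234, 0.2822, 0.1386]
eef_rot: [0.988, -0.157, -0.001, -0.0]
force: [-11.4, 1.2, -1.3]
finger_gap: 0.127
t 4.65 shift [ 1.1 -0.1  1.6] rv [ 0.   0.2 -0.1] q6 0.7222710615018277
```

View pics/w2.png

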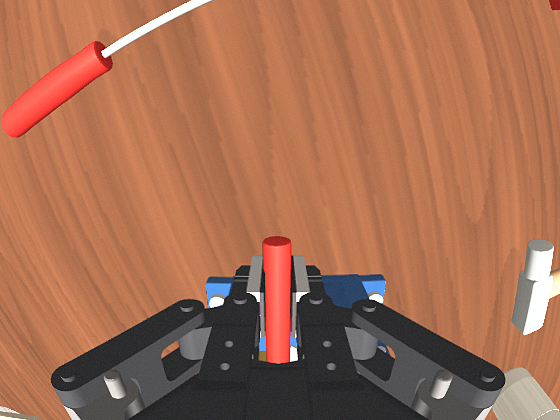

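```bash
python3 -m creep '[[0,0,-7,0,0,0,-1],[2,0,-15,0,0,0,-1],[5,0,-21,0,0,0,-1],[9,0,-28,0,0,0,-1],[13,0,-33,0,0,0,-1],[19,0,-38,0,0,0,-1],[25,0,-42,0,0,0,-1],[31,0,-46,0,0,0,-1],[38,0,-48.5,0,0,0,-1],[45,0,-50,0,0,0,-1],[52,0,-51,0,0,0,-1],[59,0,-51,0,0,0,-1],[65,0,-50,0,0,0,-1],[71,0,-48.5,0,0,0,-1],[77,0,-46.5,0,0,0,-1],[77,0,-46.5,0,0,0,-1],[77,0,-46.5,0,0,0,-1]]'; python3 - <<'E'
from h import *
s=bot.sense();print(s['force'],s['moment'])
save('side','s3.png',(180,140,300,240),5)
E
```

```text
time: 6.4
eef_pos: [0.5993, 0.258, 0.1842]
eef_rot: [0.987, -0.158, 0.001, -0.001]
force: [0.1, 5.3, 1.2]
finger_gap: 0.123
[0.09074036 5.26878273 1.17245345] [0.94833705 0.01969193 0.04921041]
```

View pics/s3.png

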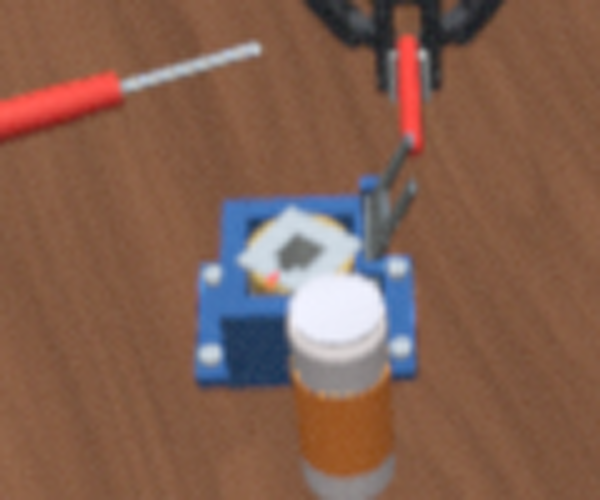

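```bash
python3 -m creep '[[0,0,0,0,0,0,0],[0,0,0,0,0,0,1],[0,0,0,0,0,0,1],[0,0,0,0,0,0,1],[0,0,-15,0,0,0,1],[0,0,-40,0,0,0,1],[0,0,-80,0,0,0,1],[0,0,-100,0,0,0,1]]'; python3 - <<'E'
from h import *
save('wrist','w4.png')
save('top','t4.png',(90,110,290,260),4)
E
```

```text
time: 7.25
eef_pos: [0.5991, 0.2575, 0.2888]
eef_rot: [0.987, -0.158, 0.002, -0.001]
force: [0.1, -0.3, 1.5]
finger_gap: 1.0
```

View pics/w4.png

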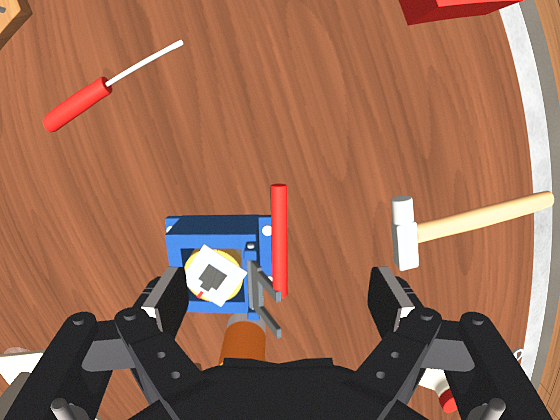

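View pics/t4.png

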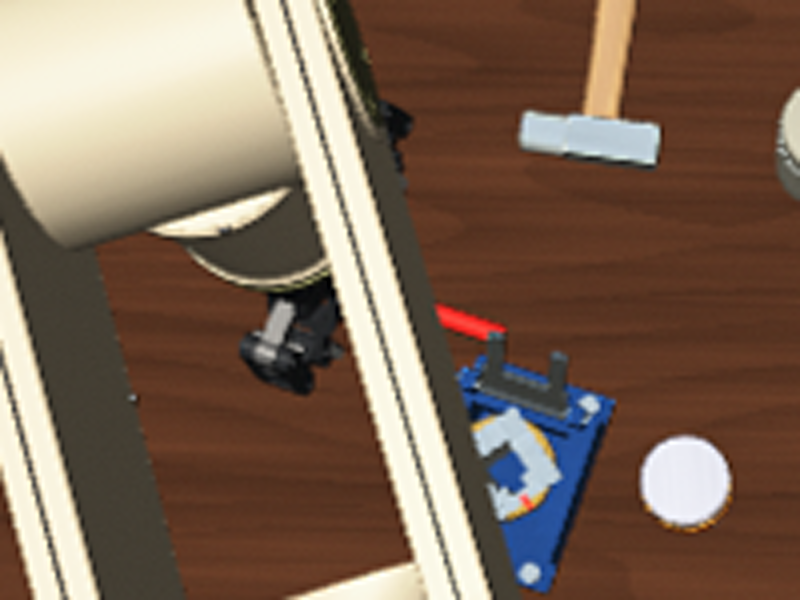

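```bash
python3 - <<'E'
import cv2
im=cv2.imread('pics/w4.png');cv2.imwrite('pics/w4c.png',cv2.resize(im[235:315,170:270],None,fx=8,fy=7.5,interpolation=cv2.INTER_CUBIC))
E
```

```text
(no output)
```

View pics/w4c.png

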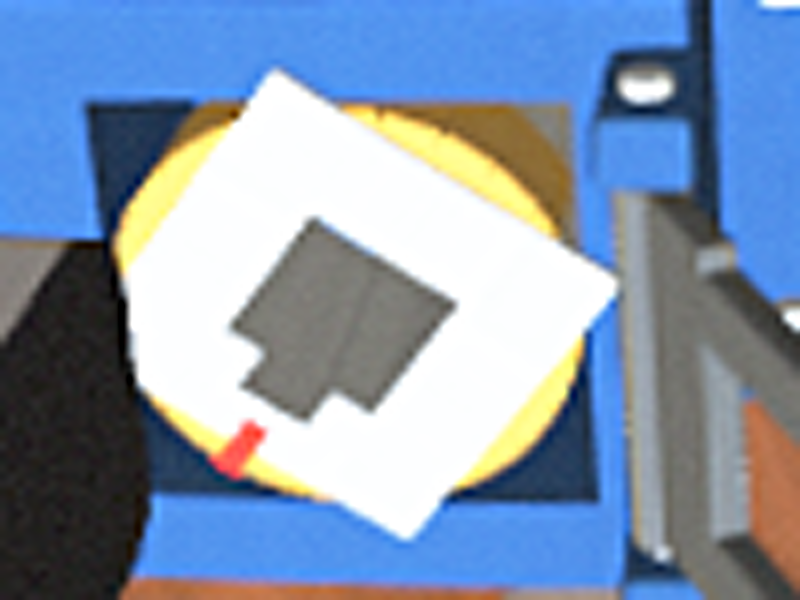

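```bash
python3 - <<'E'
from h import *
P=lambda x,y:onplane('wrist',170+x/8-.4,235+y/7.5-.4,.067)[:2]
A,B,C,D=[P(*p) for p in [(315,218),(457,303),(372,410),(230,328)]]
E,F=P(240,385),P(305,422)
c=(A+B+C+D)/4;print('c',c,[np.linalg.norm(v)*1000 for v in (A-B,B-C,C-D,D-A)])
k=(E+F)/2-c;print('key',np.linalg.norm(k),np.degrees(np.arctan2(k[1],k[0])))
for v in (D-A,C-B,E*0+ (C+D)/2-(A+B)/2): print(np.degrees(np.arctan2(v[1],v[0])))
v=D-C;print('side-90',np.degrees(np.arctan2(v[1],v[0]))); v=A-B;print(np.degrees(np.arctan2(v[1],v[0])))
m=P(240,450)-c;print('mark',np.degrees(np.arctan2(m[1],m[0])))
# top image check
im=cv2.imread('pics/t4.png')
Q=lambda x,y:onplane('top',90+x/4-.4,110+y/4-.4,.0665)[:2]
print(Q(512,408),Q(560,472), 'mark',Q(527,502))
print(bot.sense()['time'])
E
```

```text
c [0.51235678 0.19809191] [np.float64(21.613774439721833), np.float64(21.410737650553347), np.float64(21.93637399755411), np.float64(21.65394096199859)]
key 0.01799915626888069 -144.93923981359035
-144.7367027205965
-143.88566289858824
-144.3135859333918
side-90 126.66106131616276
126.03083945771144
mark -143.8814577332328
[0.54599985 0.19532088] [0.50787828 0.1650597 ] mark [0.48935324 0.18428642]
7.35
```

```bash
python3 -c "
from h import *
rel([.551,-.226,.31],25)"
```

```text
t 7.35 shift [104.6 474.8 -21.7] rv [ -0.1  -0.5 -43.2] q6 0.6446573875625073
```

```bash
python3 -m creep '[[15,35,-22,0,0,-4,0.6],[105,475,-22,0,0,-43,0.6],[105,475,-22,0,0,-43,0.6],[105,475,-22,0,0,-43,0.6],[105,475,-22,0,0,-43,0.6],[105,475,-22,0,0,-43,0.6],[105,475,-22,0,0,-43,0.6],[105,475,-22,0,0,-43,0.6],[105,475,-22,0,0,-43,0.6],[105,475,-22,0,0,-43,0.6],[105,475,-22,0,0,-43,0.6],[105,475,-22,0,0,-43,0.6],[105,475,-22,0,0,-43,0.6],[105,475,-22,0,0,-43,0.6],[105,475,-22,0,0,-43,0.6]]'; python3 - <<'E'
from h import *
rel([.551,-.226,.31],25)
save('wrist','w5.png')
for k in ['dome_head']:
  for r in models.recognise(k,'wrist')[:3]: print(k,np.round(r['point'],3),round(r['confidence'],2))
c=get_calibration('wrist');print(-np.array(c['R']).T@np.array(c['t']))
E
```

```text
time: 8.85
eef_pos: [0.55, -0.2252, 0.3055]
eef_rot: [0.976, 0.216, 0.0, -0.0]
force: [0.3, -0.2, -0.1]
finger_gap: 0.8
t 8.85 shift [ 0.6  1.1 -4.5] rv [-0.  -0.  -0.1] q6 -0.9104802761922463
dome_head [ 0.55  -0.227  0.168] 0.96
dome_head [ 0.538 -0.345  0.083] 0.8
dome_head [ 0.611 -0.326  0.093] 0.7
[ 0.51932402 -0.15778216  0.37515201]
```

View pics/w5.png

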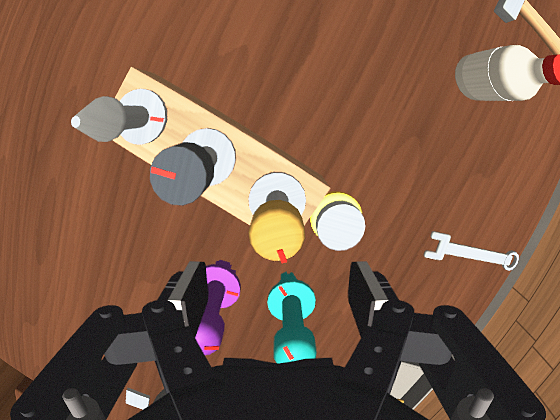

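```bash
python3 - <<'E'
import cv2
im=cv2.imread('pics/w5.png');cv2.imwrite('pics/w5c.png',cv2.resize(im[160:280,220:340],None,fx=5,fy=5,interpolation=cv2.INTER_CUBIC))
E
```

```text
(no output)
```

View pics/w5c.png

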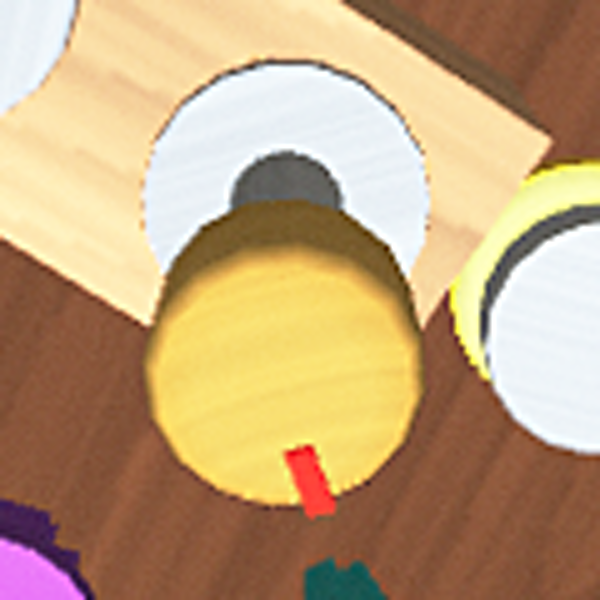

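```bash
cat > m.py <<'E'
from h import *
P=lambda x,y,z:onplane('wrist',220+x/5-.4,160+y/5-.4,z)[:2]
L,Rr,B,T=[P(*p,.163) for p in [(146,375),(422,370),(283,506),(285,247)]]
print('rim',L,Rr,B,T,np.linalg.norm(L-Rr),np.linalg.norm(B-T)); c=(L+Rr)/2; c2=(B+T)/2; print(c,c2)
# collar: left (145,200) right (430,205) top (290,60)
l,r,t=[P(*p,.073) for p in [(145,200),(430,203),(290,60)]]
cc=(l+r)/2;print('collar',cc,np.linalg.norm(l-r),np.linalg.norm(t-cc))
c=(c+c2)/2
for z in (.161,.163,.166):
  o=P(320,515,z)-c;print('o',z,np.linalg.norm(o),np.degrees(np.arctan2(o[1],o[0])))
for z in (.163,.168,.172):
  o=P(299,450,z)-c;print('i',z,np.linalg.norm(o),np.degrees(np.arctan2(o[1],o[0])))
v=P(320,515,.164)-P(299,450,.168);print(np.degrees(np.arctan2(v[1],v[0])))
v=P(320,515,.164)-P(299,450,.164);print(np.degrees(np.arctan2(v[1],v[0])))
print(bot.sense()['time'])
E
python3 m.py
```

```text
rim [ 0.5356055  -0.24097043] [ 0.57034125 -0.22396806] [ 0.56155261 -0.2512807 ] [ 0.54539564 -0.21576044] 0.03867366556185034 0.03902226072825722
[ 0.55297337 -0.23246924] [ 0.55347412 -0.23352057]
collar [ 0.55303384 -0.23183481] 0.054980341343656654 0.027599748129755214
o 0.161 0.02312887918466326 -51.980004059162674
o 0.163 0.022165263154074234 -51.50634476529131
o 0.166 0.020723009358381735 -50.713354227613095
i 0.163 0.011421830610191426 -54.29865915097819
i 0.168 0.009254956314033379 -51.91063354004963
i 0.172 0.007539012001577168 -49.01589543773307
-50.764645629037865
-48.54526378022198
8.95
```

```bash
python3 -c "
from h import *
print(bot.sense()['eef_pos'])
rel([.553,-.2322,.203],25)"
```

```text
[ 0.54997684 -0.22566268  0.30551808]
t 8.95 shift [ -0.    7.2 102.5] rv [ 0.  -0.  -0.1] q6 -0.9106698600966239
```

```bash
python3 -m creep '[[0,7,0,0,0,0,0.6],[0,7,40,0,0,0,0.6],[0,7,80,0,0,0,0.6],[0,7,102,0,0,0,0.6],[0,7,102,0,0,0,0.6]]' 60; python3 -c "
from h import *
rel([.553,-.2322,.203],25)
save('wrist','w6.png')"
```

```text
time: 9.45
eef_pos: [0.5504, -0.2322, 0.1987]
eef_rot: [0.977, 0.215, -0.003, -0.003]
force: [-0.6, -0.1, -0.2]
finger_gap: 0.8
t 9.45 shift [ 2.3  1.1 -4.4] rv [-0.4  0.3 -0.2] q6 -0.91826784657876
```

View pics/w6.png

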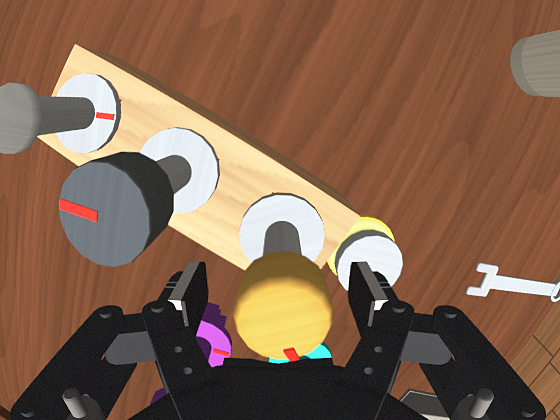

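```bash
python3 -m creep '[[2,1,-3,0,0,0,0.4],[2,1,-3,0,0,0,0.1],[2,1,-3,0,0,0,-0.3],[2,1,-3,0,0,0,-0.6],[2,1,-3,0,0,0,-1],[2,1,-3,0,0,0,-1],[2,1,-3,0,0,0,-1]]' 80; python3 -c "
from h import *
rel([.553,-.2322,.203],25)
s=bot.sense();print(s['force'],s['moment'],s['finger_gap'])"
```

```text
time: 10.2
eef_pos: [0.5559, -0.2343, 0.2096]
eef_rot: [0.977, 0.215, 0.002, 0.002]
force: [-3.4, -0.2, 7.9]
finger_gap: 0.447
t 10.2 shift [-1.7 -3.1  6.6] rv [ 0.2 -0.1 -0.2] q6 -0.9164938939700075
[-3.35495612 -0.23417628  7.89285583] [-0.16334889  0.4035459   0.04428675] 0.4467459968667458
```

```bash
python3 -m creep '[[0,0,-15,0,0,0,-1],[0,0,-40,0,0,0,-1],[0,0,-70,0,0,0,-1],[0,0,-100,0,0,0,-1],[0,0,-130,0,0,0,-1],[0,0,-160,0,0,0,-1],[0,0,-175,0,0,0,-1],[0,0,-175,0,0,0,-1],[0,0,-175,0,0,0,-1]]'; python3 -c "
from h import *
s=bot.sense();print(s['eef_pos'],s['force'],s['moment'],s['finger_gap'])
save('side','s7.png')
save('wrist','w7.png')
rel([.47,.20,.385],25-92.9)"
```

```text
time: 11.1
eef_pos: [0.5546, -0.2331, 0.3804]
eef_rot: [0.977, 0.215, -0.0, -0.0]
force: [0.5, 1.0, -5.3]
finger_gap: 0.444
[ 0.55462426 -0.2331442   0.38035137] [ 0.46580413  1.01507718 -5.28044745] [ 0.02165514  0.04835055 -0.00084206] 0.44414751963442806
t 11.2 shift [ 105.3 -428.3   -5.1] rv [-0.   0.2 92.7] q6 -0.9164433251245976
```

View pics/s7.png

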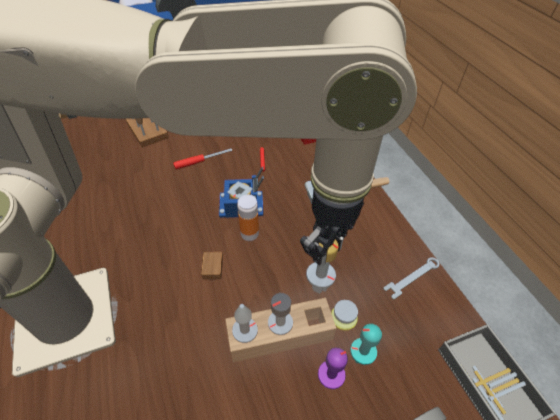

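View pics/w7.png

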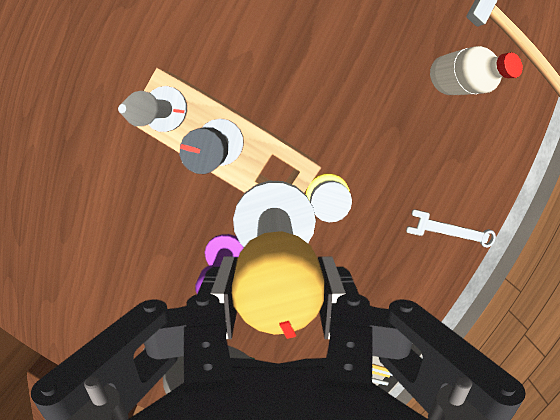

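```bash
python3 - <<'E'
from h import *
import cv2
im=cv2.imread('pics/w7.png');cv2.imwrite('pics/w7c.png',cv2.resize(im[170:350,190:370],None,fx=4,fy=4,interpolation=cv2.INTER_CUBIC))
E
```

```text
(no output)
```

View pics/w7c.png

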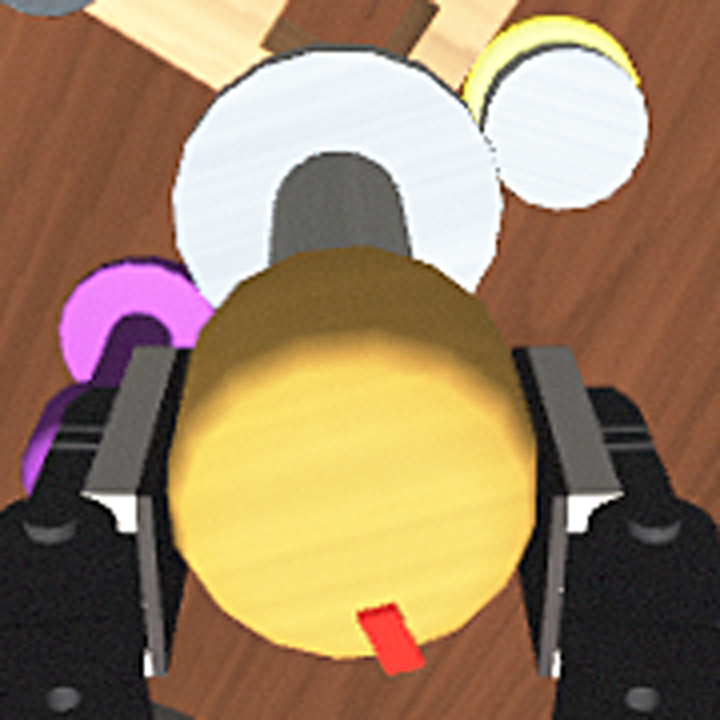

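```bash
cat > m2.py <<'E'
from h import *
s=bot.sense();T=s['eef_pos'];R=Ro.from_quat(s['eef_rot'])
def P(x,y,z):
    return R.inv().apply(onplane('wrist',190+x/4-.4,170+y/4-.4,z)-T)*1000
zh=T[2]-.0586
for dz in (-.003,0,.003):
  z=zh+dz
  L,Rr,B=[P(*p,z+.012) for p in [(168,490),(536,490),(350,658)]]
  print('head',L,Rr,B,'w',Rr[0]-L[0],'c',(L+Rr)/2,'ybottom-20',B[1]-20)
  l,r,t,=[P(*p,z-.078) for p in [(173,205),(502,205),(335,47)]]
  print('collar',l,r,t,'w',r[0]-l[0],'c',(l+r)/2,'ytop+28',t[1]+28)
  c=np.array([(L+Rr)[0]/2,(B[1]-20)])
  o=P(405,672,z+.013)[:2]-c;i=P(378,610,z+.017)[:2]-c
  print('mark tool angle',np.degrees(np.arctan2(o[1],o[0])),np.degrees(np.arctan2(i[1],i[0])),np.linalg.norm(o),np.linalg.norm(i))
E
python3 m2.py
```

```text
head [-18.93278727  -1.61596171  49.64965137] [20.44347742 -1.7031817  49.55764195] [ 0.54325069 21.05503091 49.53501266] w 39.37626468514158 c [ 0.75534508 -1.65957171 49.60364666] ybottom-20 1.0550309122007313
collar [-29.91876891  -3.30826594 139.68121047] [ 26.2811191   -3.39889667 139.54978672] [ -2.10395343 -30.72933199 139.69948382] w 56.199888005072054 c [ -1.81882491  -3.35358131 139.6154986 ] ytop+28 -2.729331992062722
mark tool angle 74.05893526915331 73.19236173317564 22.17837243126001 9.706472355751812
head [-18.43640869  -3.4455922   46.65403443] [19.95098764 -3.53062181 46.56433567] [ 0.55052148 18.65605675 46.54227468] w 38.38739633454166 c [ 0.75728948 -3.48810701 46.60918505] ybottom-20 -1.3439432490114704
collar [-29.47832563  -4.3275039  136.68325821] [ 25.91663151  -4.41683656 136.5537168 ] [ -2.06189179 -31.35582784 136.70126984] w 55.39495713924046 c [ -1.78084706  -4.37217023 136.61848751] ytop+28 -3.3558278429830253
mark tool angle 74.4053721216979 73.89704194879776 22.084662032523994 9.854325825675273
head [-17.94003012  -5.27522269  43.65841749] [19.45849787 -5.35806192 43.57102939] [ 0.55779227 16.25708259 43.54953669] w 37.39852798394175 c [ 0.75923387 -5.31664231 43.61472344] ybottom-20 -3.742917410223672
collar [-29.03788235  -5.34674186 133.68530595] [ 25.55214392  -5.43477645 133.55764687] [ -2.01983015 -31.98232369 133.70305586] w 54.590026273408974 c [ -1.74286921  -5.39075915 133.62147641] ytop+28 -3.982323693903325
mark tool angle 74.75474862789453 74.58078893524869 21.99176590662291 10.003625719939341
```

```bash
python3 -c "
from h import *
rel([.512,.198,.385],-69.1)"
```

```text
t 11.2 shift [ 142.6 -408.9   -5.3] rv [-0.   0.2 93.9] q6 -0.9164433251245976
```

```bash
python3 -m creep '[[10,-30,-5,0,0,7,-1],[35,-100,-5,0,0,22,-1],[60,-170,-5,0,0,38,-1],[80,-230,-5,0,0,50,-1],[100,-290,-5,0,0,64,-1],[125,-355,-5,0,0,80,-1],[138,-395,-5,0,0,92,-1],[143,-409,-5,0,0,94,-1],[143,-409,-5,0,0,94,-1],[143,-409,-5,0,0,94,-1],[143,-409,-5,0,0,94,-1],[143,-409,-5,0,0,94,-1],[143,-409,-5,0,0,94,-1],[143,-409,-5,0,0,94,-1],[143,-409,-5,0,0,94,-1],[143,-409,-5,0,0,94,-1]]'; python3 - <<'E'
from h import *
rel([.512,.198,.385],-69.1)
save('wrist','w8.png')
save('top','t8.png')
save('side','s8.png')
s=bot.sense();print(s['eef_pos'],s['force'],s['moment'])
E
```

```text
time: 12.8
eef_pos: [0.5129, 0.1977, 0.3861]
eef_rot: [0.824, -0.567, -0.0, 0.0]
force: [-0.9, 0.1, -4.3]
finger_gap: 0.446
t 12.8 shift [-0.6  0.7  1.1] rv [ 0.  0. -0.] q6 1.4808359652579395
[0.5129366  0.19777133 0.38642179] [-0.63861361 -0.92836483 -4.30157604] [-0.06102148  0.00027561  0.01748303]
```

View pics/w8.png

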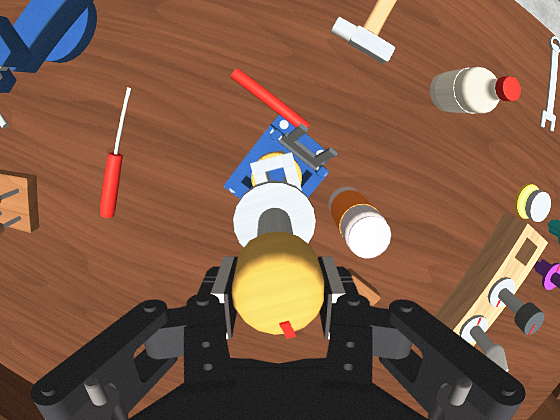

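View pics/s8.png

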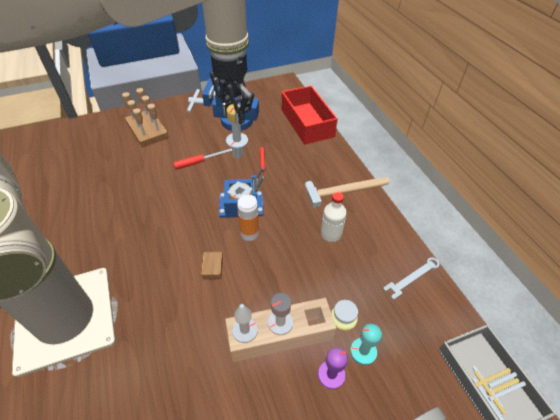

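```bash
python3 - <<'E'
import cv2
im=cv2.imread('pics/s8.png');cv2.imwrite('pics/s8c.png',cv2.resize(im[90:220,190:290],None,fx=6,fy=4.6*1.3,interpolation=cv2.INTER_CUBIC)[:, :])
im=cv2.imread('pics/w8.png');cv2.imwrite('pics/w8c.png',cv2.resize(im[110:350,200:360],None,fx=4,fy=2.5,interpolation=cv2.INTER_CUBIC))
E
```

```text
(no output)
```

View pics/s8c.png

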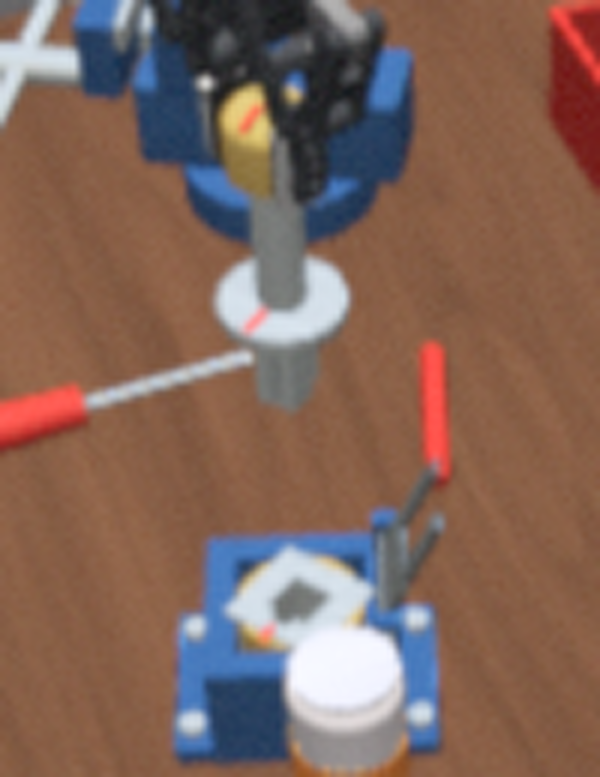

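View pics/w8c.png

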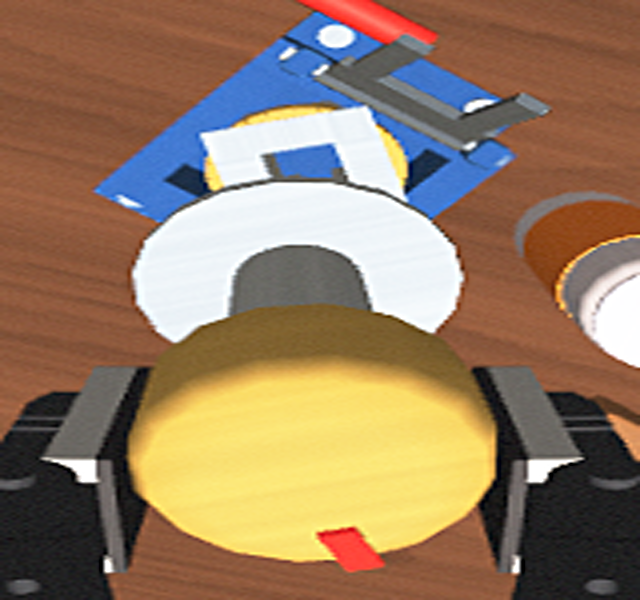

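View pics/t8.png

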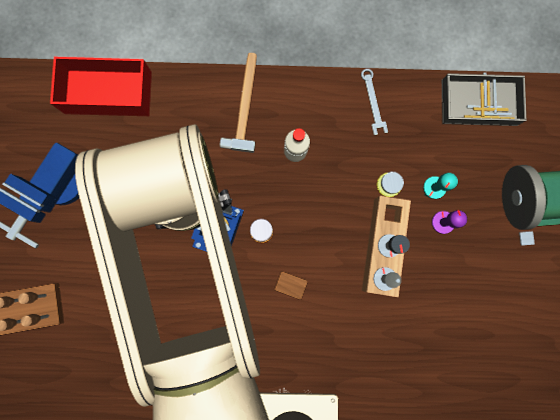

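```bash
cat > m3.py <<'E'
from h import *
import sys
T=bot.sense()['eef_pos']
S=lambda u,v:(190+u/6-.4,90+v/5.98-.4)
print('obs collar top',S(282,298),'foot',S(285,402),'socket',S(301,600))
zh=T[2]-.0616
print('pred collar top',proj('side',[*T[:2],zh-.078]),'foot',proj('side',[*T[:2],zh-.136]),'socket',proj('side',[.5124,.1981,.067]))
print('onplane socket',onplane('side',*S(301,600),.067),'collar',onplane('side',*S(282,298),zh-.078),'foot',onplane('side',*S(285,402),zh-.136))
E
python3 m3.py
```

```text
obs collar top (236.6, 139.43277591973245) foot (237.1, 156.82408026755851) socket (239.76666666666665, 189.93444816053508)
pred collar top (np.float64(235.59839728188945), np.float64(140.83535719082738)) foot (np.float64(237.1562080600446), np.float64(157.88084453898531)) socket (np.float64(239.8254051232929), np.float64(189.36366103660626))
onplane socket [0.5115582  0.19598517 0.067     ] collar [0.51697005 0.20219633 0.24682179] foot [0.51403394 0.2018298  0.18882179]
```

```bash
python3 -m creep '[[0,0,30,-0.6,0.4,0,-1],[0,0,60,-1.2,0.8,0,-1],[0,0,85,-1.2,0.8,0,-1],[0,0,103,-1.2,0.8,0,-1],[0,0,105,-1.2,0.8,0,-1],[0,0,105,-1.2,0.8,0,-1],[0,0,105,-1.2,0.8,0,-1]]'; python3 - <<'E'
from h import *
save('wrist','w9.png')
save('side','s9.png',(190,90,290,220),6)
save('top','t9.png',(90,110,290,260),4)
s=bot.sense();print(s['eef_pos'],s['eef_rot'],s['force'],s['moment'])
im=cv2.imread('pics/w9.png');cv2.imwrite('pics/w9c.png',cv2.resize(im[150:350,180:380],None,fx=4,fy=3,interpolation=cv2.INTER_CUBIC))
E
```

```text
time: 13.65
eef_pos: [0.5136, 0.1982, 0.2831]
eef_rot: [0.823, -0.568, 0.001, 0.012]
force: [-0.4, 0.1, -4.7]
finger_gap: 0.443
[0.51351878 0.1981442  0.28299629] [ 8.23203450e-01 -5.67627638e-01  6.03509089e-04  1.16008937e-02] [-0.35982628  0.05113739 -4.86275638] [ 0.00212344 -0.01430245  0.01857577]
```

View pics/s9.png

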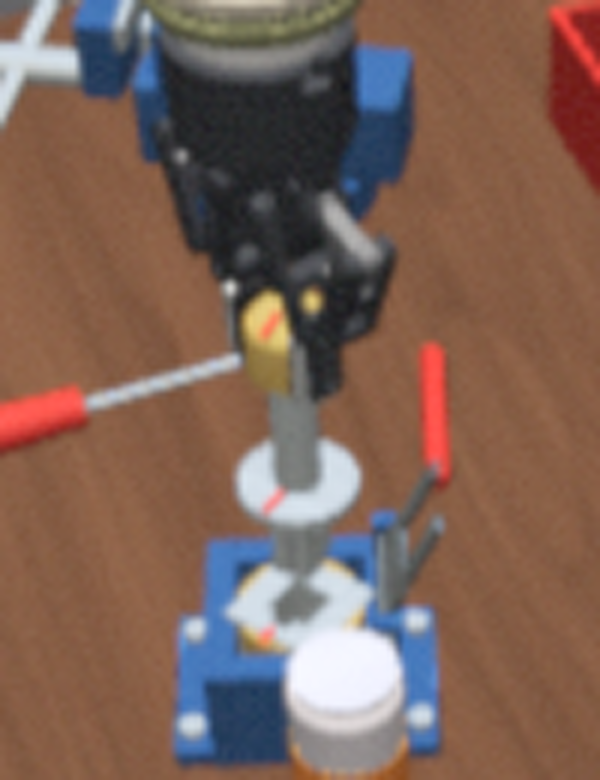

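View pics/w9c.png

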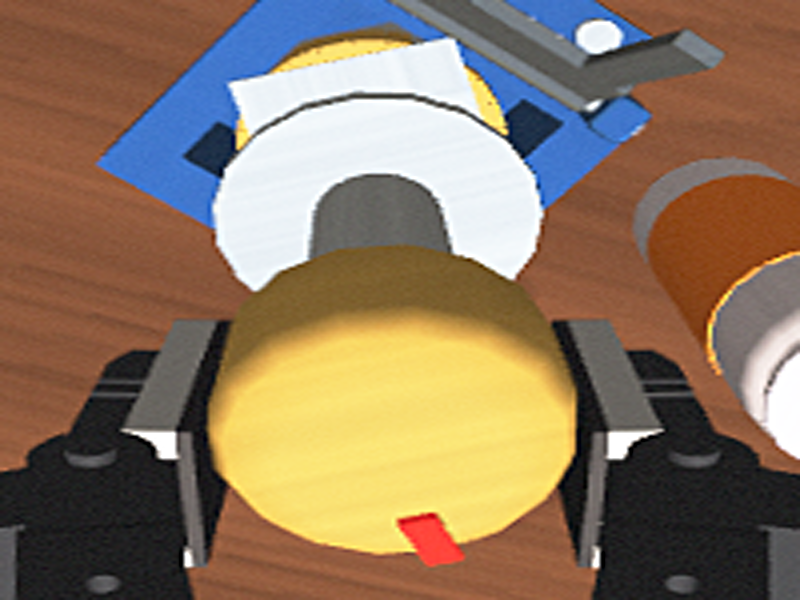

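View pics/t9.png

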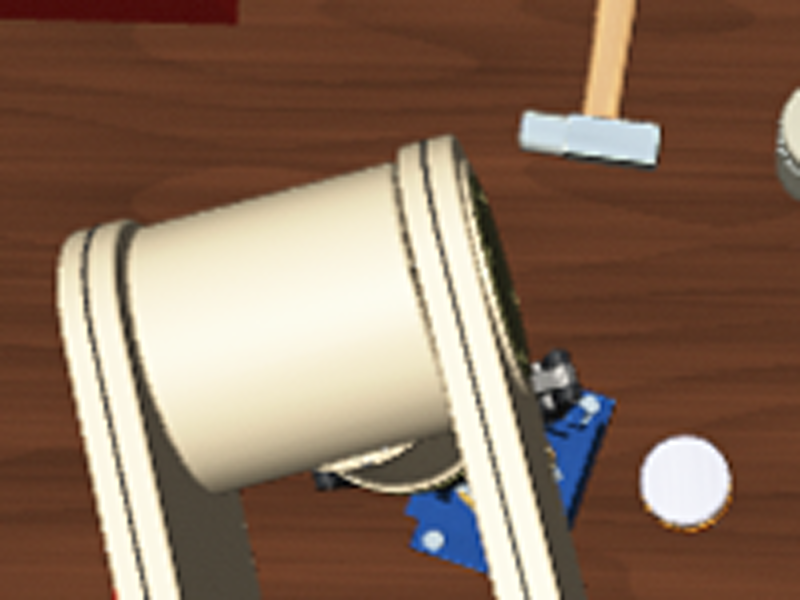

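```bash
python3 -m creep '[[0,0,8,0,0,0,-1],[0,0,14,0,0,0,-1],[0,0,18,0,0,0,-1],[0,0,22,0,0,0,-1],[0,0,25,0,0,0,-1],[0,0,28,0,0,0,-1],[0,0,31,0,0,0,-1]]'; python3 - <<'E'
from h import *
s=bot.sense();print(s['eef_pos'],s['force'],s['moment'])
save('side','s10.png',(190,90,290,220),6)
E
```

```text
time: 14.5
eef_pos: [0.5125, 0.1974, 0.2503]
eef_rot: [0.823, -0.568, -0.0, 0.013]
force: [-0.2, 0.3, -5.3]
finger_gap: 0.436
[0.51247279 0.19737292 0.25025448] [-0.19235297  0.31979497 -5.30060603] [ 0.00597756 -0.00549637  0.0026429 ]
```

View pics/s10.png

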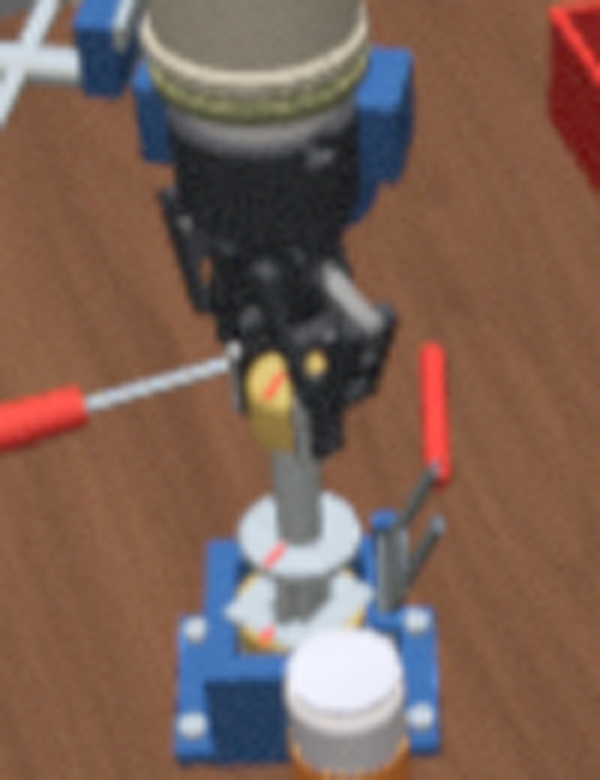

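```bash
python3 -m creep '[[0,0,5,0,0,0,-1],[0,0,10,0,0,0,-1],[0,0,15,0,0,0,-1],[0,0,20,0,0,0,-1],[0,0,25,0,0,0,-1],[0,0,30,0,0,0,-1],[0,0,34,0,0,0,-1],[0,0,34,0,0,0,-1]]'; python3 - <<'E'
from h import *
s=bot.sense();print(s['eef_pos'],s['force'],s['moment'])
E
```

```text
time: 15.35
eef_pos: [0.5114, 0.1967, 0.2154]
eef_rot: [0.823, -0.568, -0.001, 0.013]
force: [-2.2, 3.0, -6.5]
finger_gap: 0.441
[0.51137924 0.1967281  0.21541455] [-2.20423818  2.98197302 -6.51408111] [ 0.77721547  0.44774916 -0.06600684]
```

```bash
python3 -m creep '[[0,0,1.5,0,0,0,-1],[0,0,3,0,0,0,-1],[0,0,4,0,0,0,-1],[0,0,4,0,0,0,-1]]'; python3 - <<'E'
from h import *
s=bot.sense();print(s['eef_pos'],s['force'],s['moment'])
save('side','s11.png',(190,90,290,220),6)
E
```

```text
time: 15.75
eef_pos: [0.5118, 0.1968, 0.2125]
eef_rot: [0.823, -0.568, -0.0, 0.012]
force: [-2.6, 4.3, -4.3]
finger_gap: 0.443
[0.51180196 0.19683111 0.2125462 ] [-2.58674303  4.34599803 -4.31455308] [ 1.08238704  0.7875639  -0.13917583]
```

View pics/s11.png

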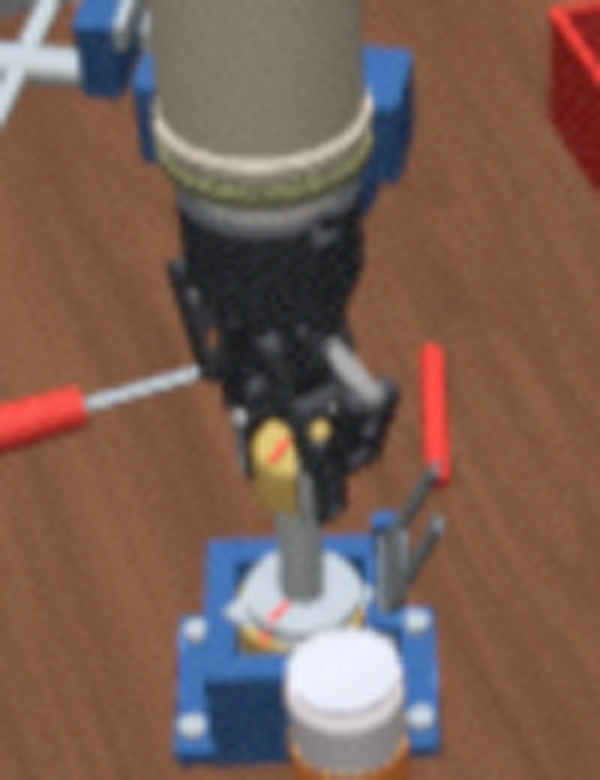

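Nearly home; a little more until contact.

```bash
python3 -m creep '[[0,0,1.5,0,0,0,-1],[0,0,3,0,0,0,-1],[0,0,3,0,0,0,-1]]'; python3 -c "
from h import *
s=bot.sense();print(s['eef_pos'],s['force'],s['moment'])"
```

```text
time: 16.1
eef_pos: [0.5123, 0.1971, 0.2119]
eef_rot: [0.823, -0.568, 0.0, 0.012]
force: [-8.8, 3.3, 10.9]
finger_gap: 0.441
[0.5123027  0.19709111 0.2119238 ] [-8.83387039  3.32162494 10.93402776] [ 0.80172813  1.75124082 -0.19076185]
```

```bash
python3 -m creep '[[0,0,0,0,0,0,0.2],[0,0,0,0,0,0,0.4],[0,0,0,0,0,0,0.6],[0,0,0,0,0,0,0.6],[0,0,0,0,0,0,0.6],[0,0,0,0,0,0,0.6]]'; python3 - <<'E'
from h import *
s=bot.sense();print(s['eef_pos'],s['force'],s['moment'])
save('wrist','w12.png')
save('side','s12.png',(190,90,290,220),6)
E
```

```text
time: 16.7
eef_pos: [0.5119, 0.1964, 0.2093]
eef_rot: [0.823, -0.568, -0.0, 0.013]
force: [-0.4, -0.3, 1.1]
finger_gap: 0.8
[0.51186747 0.19638745 0.20933883] [-0.37589905 -0.28925267  1.06834609] [ 0.01264275  0.00923571 -0.01227456]
```

View pics/w12.png

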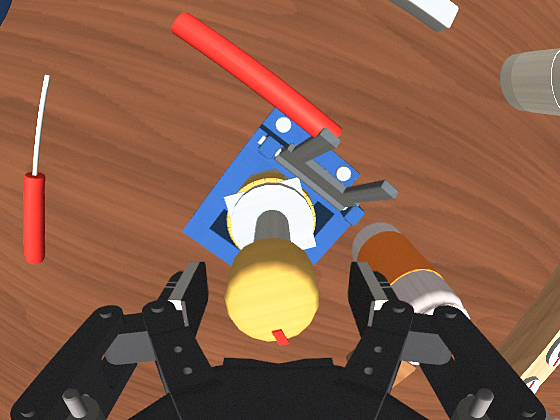

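View pics/s12.png

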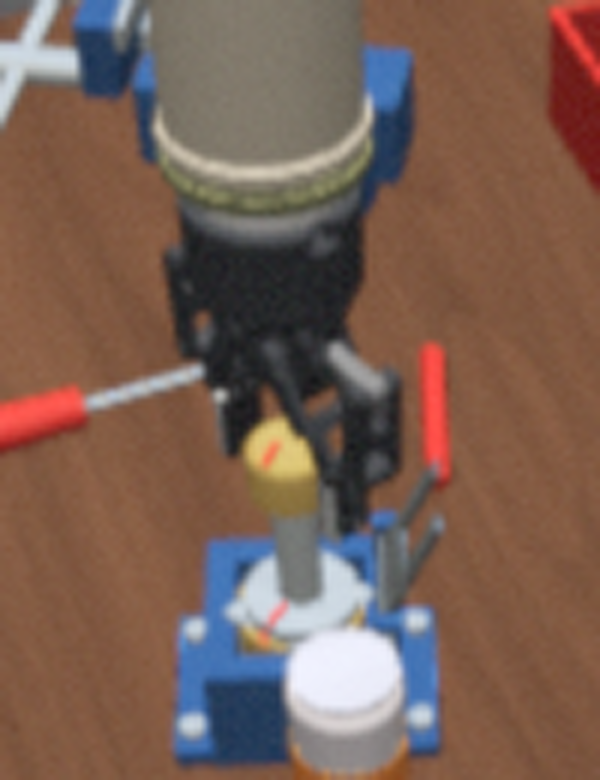

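```bash
python3 -m creep '[[0,0,-20,0,0,0,0.6],[0,0,-60,0,0,0,0.8],[0,0,-100,0,0,0,1],[0,0,-100,0,0,0,1]]'; python3 - <<'E'
from h import *
save('wrist','w13.png',)
im=cv2.imread('pics/w13.png');cv2.imwrite('pics/w13c.png',cv2.resize(im[140:290,200:350],None,fx=4,fy=4,interpolation=cv2.INTER_CUBIC))
s=bot.sense();print(s['eef_pos'])
rel([.602,.257,.29],-18)
E
```

```text
time: 17.2
eef_pos: [0.5157, 0.1993, 0.3166]
eef_rot: [0.823, -0.568, 0.003, 0.008]
force: [0.4, 0.2, 1.5]
finger_gap: 0.998
[0.51490752 0.19903822 0.31348673]
t 17.25 shift [ -23.5 -102.3   21.7] rv [  1.1  -0.4 -51.2] q6 1.4921128946650253
```

View pics/w13c.png

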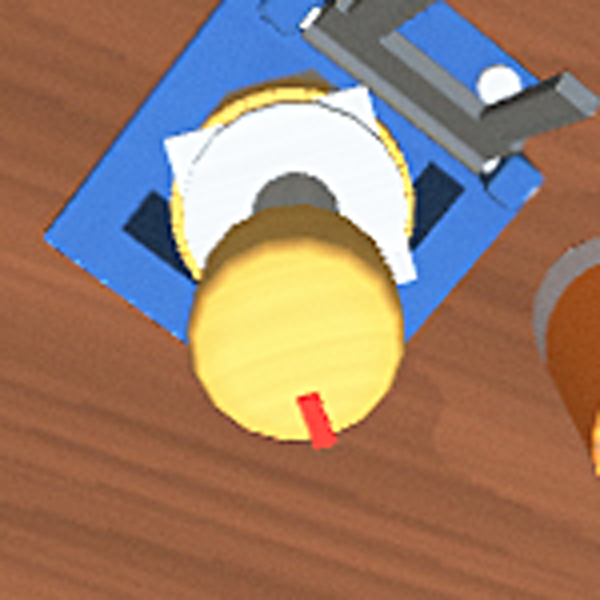

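```bash
python3 - <<'E'
from h import *
P=lambda x,y,z:onplane('wrist',200+x/4-.4,140+y/4-.4,z)[:2]
for z in (.165,.172):
  L,R,B,T=[P(*p,z) for p in [(188,340),(405,335),(298,440),(296,240)]]
  print(z,np.linalg.norm(L-R),(L+R)/2,(B+T)/2)
l,r=P(172,205,.075),P(415,205,.075);print('collar',np.linalg.norm(l-r),(l+r)/2)
c=(L+R)/2
L,R,B,T=[P(*p,.165) for p in [(188,340),(405,335),(298,440),(296,240)]];c=(L+R+B+T)/4
o=P(325,446,.166)-c;print('key',np.degrees(np.arctan2(o[1],o[0])))
E
```

```text
0.165 0.03867970183383247 [0.51239635 0.19807568] [0.5115002  0.19763395]
0.172 0.03743245098494211 [0.51480106 0.1989981 ] [0.5139338  0.19857062]
collar 0.05934678457693906 [0.51345054 0.19902816]
key -145.10015053852155
```

```bash
python3 -m creep '[[-12,-50,10,0,0,-8,1],[-23,-102,21,1,-0.4,-51,1],[-23,-102,21,1,-0.4,-51,1],[-23,-102,21,1,-0.4,-51,1],[-23,-102,21,1,-0.4,-51,1],[-23,-102,21,1,-0.4,-51,1],[-23,-102,21,1,-0.4,-51,1],[-23,-102,21,1,-0.4,-51,1],[-23,-102,21,1,-0.4,-51,1]]' 25; python3 - <<'E'
from h import *
rel([.602,.257,.183],-18)
save('wrist','w14.png',)
E
```

```text
time: 18.15
eef_pos: [0.5999, 0.2558, 0.2853]
eef_rot: [0.987, -0.16, -0.004, 0.003]
force: [0.1, -0.3, -1.1]
finger_gap: 1.005
t 18.15 shift [  2.3  -2.5 102.3] rv [ 0.4  0.4 -0.4] q6 0.6458104863001694
```

View pics/w14.png

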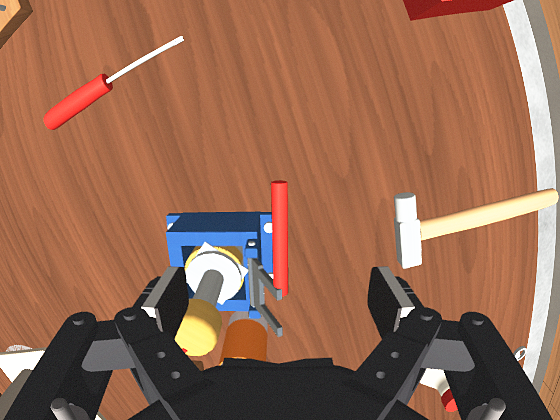

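```bash
python3 - <<'E'
from h import *
s=bot.sense();R=Ro.from_quat(s['eef_rot'])
for p in [(279,184),(280,240),(281.5,293)]:
  for z in (.127,):
    X=onplane('wrist',*p,z); print(X, R.inv().apply(X-s['eef_pos'])*1000)
E
```

```text
[0.60853999 0.27876552 0.127     ] [  1.92672548 -25.50587168 158.44637932]
[0.59569627 0.23739648 0.127     ] [  2.75623837  17.80233261 158.71073632]
[0.58217942 0.19224196 0.127     ] [  4.13827553  64.91544488 158.99515037]
```

```bash
python3 -m creep '[[2,-2.5,40,0,0,0,0.6],[2,-2.5,80,0,0,0,0.4],[2,-2.5,102,0,0,0,0.2],[2,-2.5,102,0,0,0,-0.4],[2,-2.5,102,0,0,0,-1],[2,-2.5,102,0,0,0,-1],[2,-2.5,102,0,0,0,-1],[2,-2.5,102,0,0,0,-1]]' 25; python3 - <<'E'
from h import *
s=bot.sense();print(s['eef_pos'],s['force'],s['moment'],s['finger_gap'])
save('wrist','w15.png',)
E
```

```text
time: 19.0
eef_pos: [0.6015, 0.258, 0.186]
eef_rot: [0.987, -0.158, -0.004, 0.002]
force: [-7.7, 0.4, 0.5]
finger_gap: 0.129
[0.60146935 0.25804131 0.18597959] [-7.68312512  0.38845859  0.45803857] [0.15044096 1.27851153 0.16268332] 0.1288285362593883
```

View pics/w15.png

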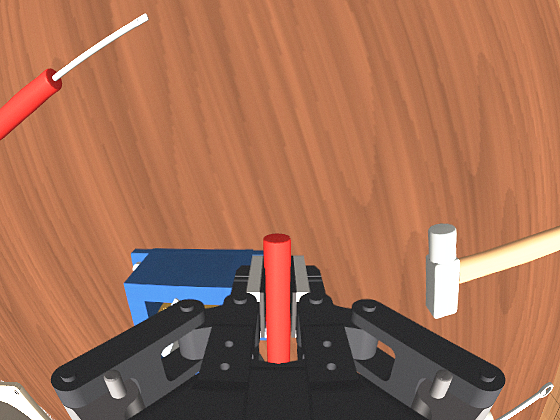

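```bash
python3 -m creep '[[-6,0,-2,0,0,0,-1],[-11,0,-4,0,0,0,-1],[-20,0,-6,0,0,0,-1],[-29,0,-7,0,0,0,-1],[-39,0,-5.5,0,0,0,-1],[-48,0,-3,0,0,0,-1],[-56.5,0,1.5,0,0,0,-1],[-64,0,7.5,0,0,0,-1],[-70.5,0,14.5,0,0,0,-1],[-73.5,0,18.5,0,0,0,-1],[-73.5,0,18.5,0,0,0,-1]]'; python3 - <<'E'
from h import *
s=bot.sense();print(s['eef_pos'],s['force'],s['moment'],s['finger_gap'])
save('side','s16.png',(190,90,290,220),6)
E
```

```text
time: 20.15
eef_pos: [0.531, 0.2806, 0.1646]
eef_rot: [0.987, -0.158, -0.004, 0.002]
force: [1.8, 3.8, 0.0]
finger_gap: 0.125
[0.53104879 0.28064567 0.16457026] [1.84407409 3.83699572 0.00484203] [ 0.49101881 -0.25471666  0.0650378 ] 0.12462991916206491
```

View pics/s16.png

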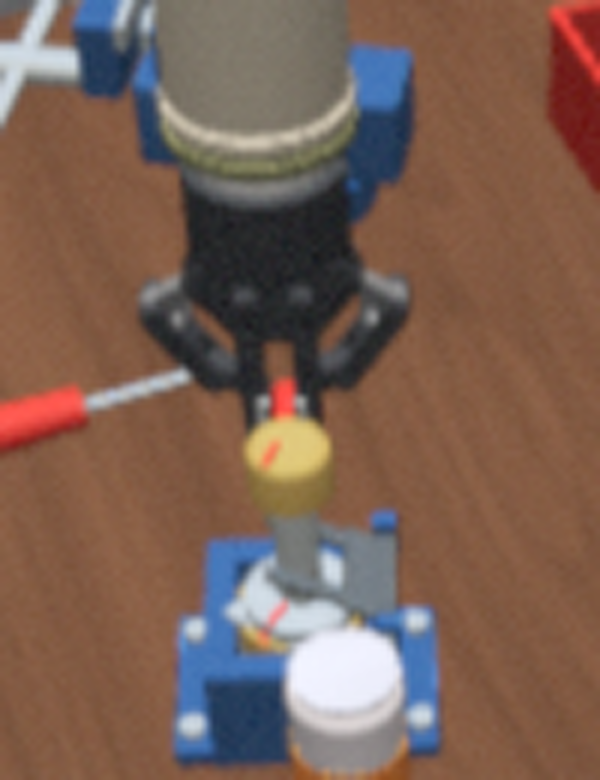

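```bash
python3 -m creep '[[-2.5,0,5,0,0,0,-1],[-5,0,11,0,0,0,-1],[-6.5,0,17,0,0,0,-1],[-7.5,0,22,0,0,0,-1],[-8,0,24,0,0,0,-1],[-8,0,24,0,0,0,-1]]'; python3 - <<'E'
from h import *
s=bot.sense();print(s['eef_pos'],s['force'],s['moment'],s['finger_gap'])
save('side','s17.png',(190,90,290,220),6)
E
```

```text
time: 20.8
eef_pos: [0.5239, 0.2828, 0.1411]
eef_rot: [0.987, -0.158, -0.004, 0.002]
force: [-0.5, 5.6, 1.8]
finger_gap: 0.127
[0.52394072 0.28280968 0.14111091] [-0.48087744  5.62027178  1.77357556] [ 0.69814546 -0.00521593  0.0843857 ] 0.12726452110240757
```

View pics/s17.png

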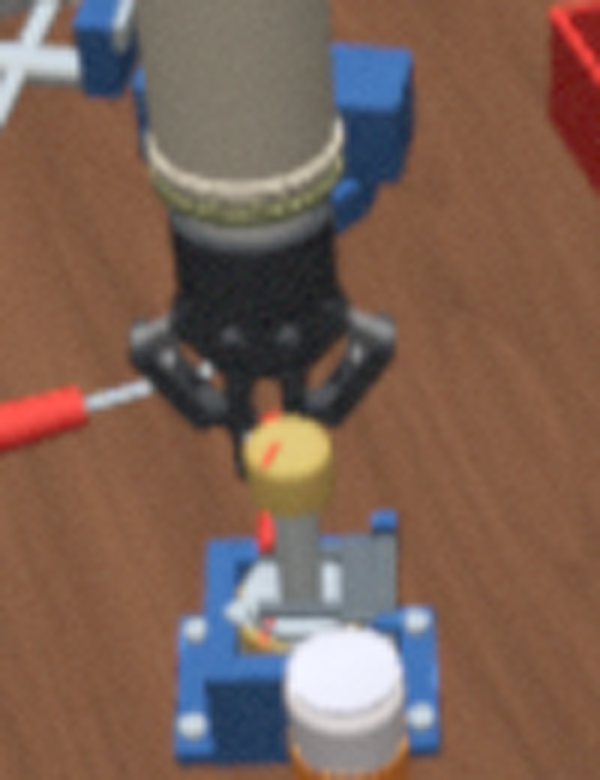

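Almost level; now release, let it drop, and retreat straight up.

```bash
python3 -m creep '[[0,0,1,0,0,0,-0.5],[0,0,1,0,0,0,0.2],[0,0,1,0,0,0,1],[0,0,1,0,0,0,1],[0,0,1,0,0,0,1],[0,0,-15,0,0,0,1],[0,0,-50,0,0,0,1],[0,0,-90,0,0,0,1],[0,0,-130,0,0,0,1],[0,0,-150,0,0,0,1]]'; python3 -m creep '[[0,-50,-20,0,0,0,1],[0,-100,-20,0,0,0,1],[0,-150,-20,0,0,0,1],[0,-150,-20,0,0,0,1],[0,-150,-20,0,0,0,1]]'; python3 - <<'E'
from h import *
s=bot.sense();print(s['eef_pos'],s['force'],s['moment'],s['finger_gap'])
save('side','s18.png',(190,90,290,220),6)
save('wrist','w18.png')
save('top','t18.png')
E
```

```text
time: 21.85
eef_pos: [0.5266, 0.2836, 0.2983]
eef_rot: [0.987, -0.158, -0.001, 0.001]
force: [-0.0, 0.3, 0.7]
finger_gap: 0.999
time: 22.35
eef_pos: [0.5721, 0.4268, 0.3104]
eef_rot: [0.988, -0.157, -0.004, 0.003]
force: [-0.3, -0.5, 0.1]
finger_gap: 1.002
[0.57207021 0.42684648 0.31044438] [-0.29629426 -0.51184046  0.11579195] [-0.03062246 -0.05117828 -0.02512693] 1.0017601041559112
```

View pics/s18.png

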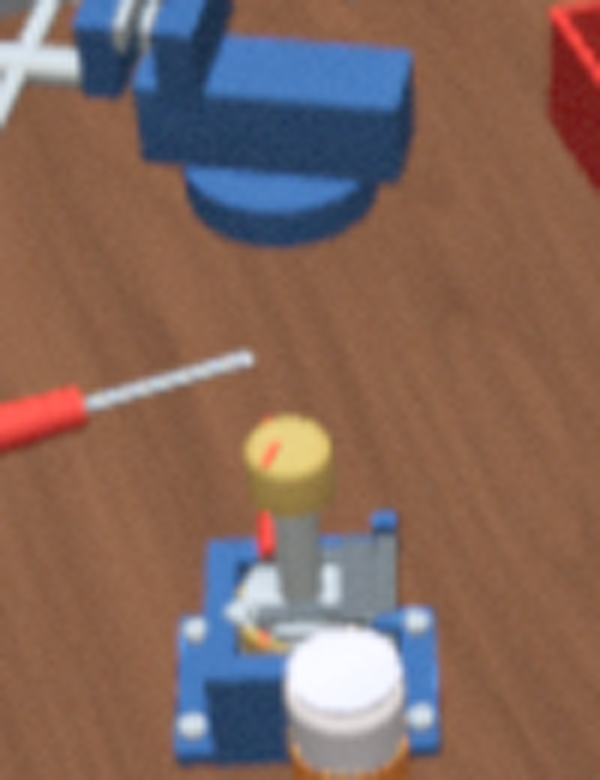

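View pics/w18.png

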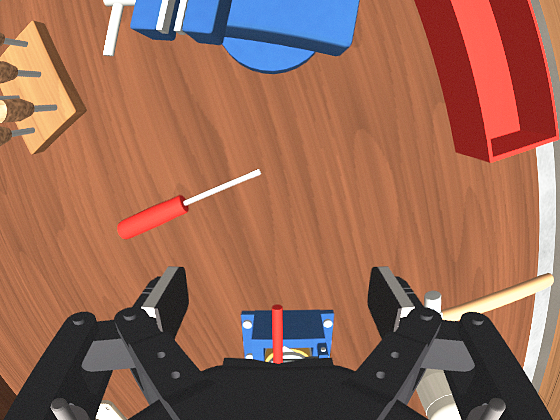

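View pics/t18.png

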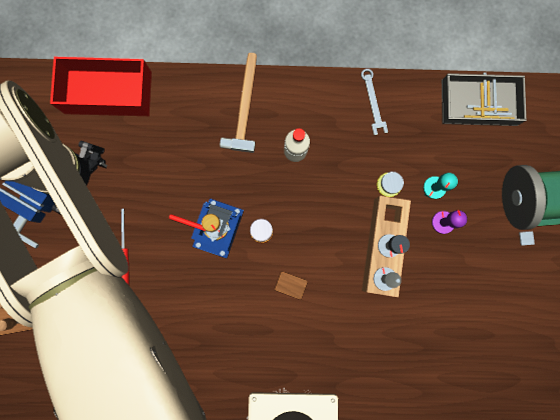

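```bash
python3 - <<'E'
from h import *
save('top','t19.png'); save('side','s19.png')
a=cv2.imread('pics/top0.png')[180:260,150:260];b=cv2.imread('pics/t19.png')[180:260,150:260]
c=cv2.imread('pics/side0.png')[150:230,205:285];d=cv2.imread('pics/s19.png')[150:230,205:285]
top=cv2.resize(np.hstack([a,b]),(770,280),interpolation=cv2.INTER_CUBIC)
bot_=cv2.resize(np.hstack([c,d]),(640,320),interpolation=cv2.INTER_CUBIC)
bot_=cv2.copyMakeBorder(bot_,0,0,0,130,cv2.BORDER_CONSTANT)
cv2.imwrite('pics/cmp.png',np.vstack([top,bot_]))
def red(im):
    h=cv2.cvtColor(im,cv2.COLOR_BGR2HSV);m=((h[...,0]<6)|(h[...,0]>175))&(h[...,1]>180)&(h[...,2]>120)
    y,x=np.nonzero(m[200:235,165:212]);
    return x.min()+165,y[x==x.min()].mean()+200,x.max()+165,y[x==x.max()].mean()+200,x.mean()+165,y.mean()+200,len(x)
print(red(cv2.imread('pics/top0.png')),red(cv2.imread('pics/t19.png')))
E
```

```text
(np.int64(169), np.float64(216.5), np.int64(206), np.float64(227.0), np.float64(186.2058823529412), np.float64(221.77205882352942), 136) (np.int64(169), np.float64(216.5), np.int64(211), np.float64(225.0), np.float64(185.78571428571428), np.float64(221.63186813186815), 182)
```

View pics/cmp.png

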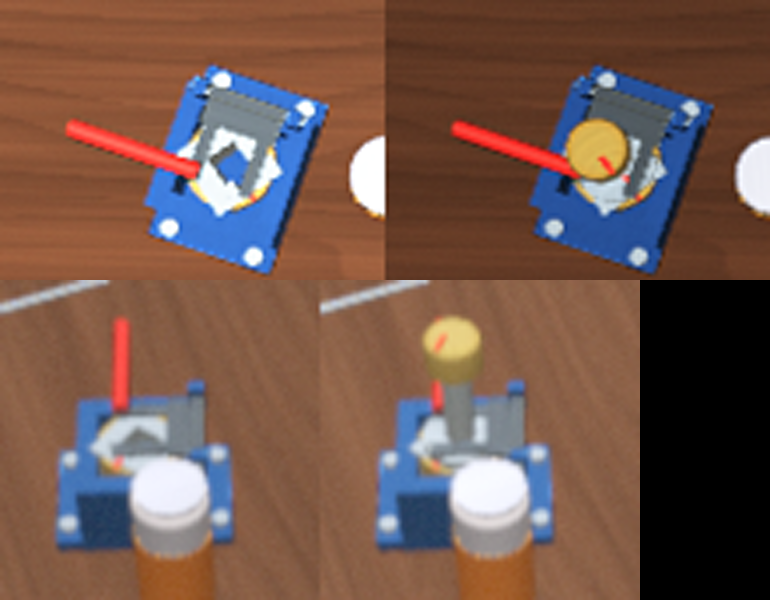

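```bash
python3 -c "
from station import bot
print(bot.sense()['time'],bot.close_job())"
```

```text
the job is handed in; nothing more can be done
22.6 None
```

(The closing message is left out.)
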